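Hold a reading lens at its focal height over a speed-controller board in a drawer

TASK

Pull the drawer of the low grey cabinet out to its stop, then pick the reading lens up off the bench by its handle and hold it level and still, centred over the small circuit board in the drawer, with the lens at the height marked by the pointer on the gauge post beside the cabinet. Finish while holding it there: do not put it down or let it go. Do not touch the board or the motor in the drawer, leave the gauge's pointer at its setting and leave the fan, the wooden block and the screwdriver where they are.

Things in the scene. Friction and masses are not known exactly. Their poses are not given: they have to be found in the camera images.
- cabinet: Low grey one-drawer cabinet fixed on the bench, 200 mm deep (x) x 240 mm wide (y) x 85 mm high. Origin: centre of its underside; its own -x axis is the side the drawer comes out of, towards the robot; z up. Its upright front face lies 100 mm from the origin along -x.
- drawer (a joint): The drawer's slide: 0 closed (as at the start), 0.130 m at its stop, towards the cabinet's -x; takes about 2 N, stays where left. Walls 45 mm high; top of its front 73 mm above the bench. Its two front compartments (76 mm deep, 100 mm wide, floor 21 mm above the bench) hold board and motor, loose, hidden under the roof until it is open, clear of it at the stop.
- drawer_handle (a point): Middle of the drawer's steel bar handle: a round bar 11 mm thick and 120 mm long along the cabinet's y, its axis 35 mm in front of the drawer front and 47 mm above the bench; can be pinched or hooked from above. Moves with the drawer.
- board: Small green circuit board, 50 x 34 mm (its x and y), 6 mm thick, with a 12 mm tall black capacitor on it (18 mm overall), lying flat in one of the two front compartments. Origin: centre of its underside; z up.
- motor: Round dark motor, 42 mm across and 36 mm high, standing in the other front compartment. Origin: centre of its underside.
- loupe: Reading lens lying flat on the bench to the right of the cabinet: round glass in a steel rim 64 mm across and 16 mm thick, with a straight aluminium square handle 16 x 16 mm in section that runs along its own -x from 40 to 130 mm from the lens centre. 80 g. Origin: under the lens centre, on its lower face; z is normal to the lens, up.
- lens_center (a point): Centre of the lens, 8 mm above the loupe's origin (mid-thickness). Axes as the loupe's.
- loupe_grip (a point): Good place to grip: point on the axis of the handle, 65 mm from the lens centre along the loupe's -x, 8 mm above its underside.
- gauge: Focal height gauge fixed on the bench to the left of the cabinet: dark square foot 70 x 70 x 16 mm with an upright 12 mm round steel post to 240 mm above the bench; a collar clamped on it by friction carries a flat pointer 8 mm wide. Origin: centre of the foot's underside.
- pointer_tip (a point): Tip of the gauge's flat pointer (4 mm thick; this point at mid-thickness), 48 mm from the post's axis, pointing roughly towards the cabinet; z up. Its height is the height at which the centre of the lens is to be held (110 to 180 mm above the bench).
- fan: Bystander: small black fan in a four-legged frame, 80 x 80 x 92 mm. Origin: centre of its underside.
- block: Bystander: pale wooden connector block, 50 x 120 x 49 mm. Origin: centre of its underside.
- screwdriver: Bystander: screwdriver lying on the bench, some 200 mm long. Origin: under its middle.

How it is judged:
On the way, in this order (a step that is already met when the one before it is completed fails the run):
1. the drawer is out at its stop, the lens still lying on the bench (value of joint drawer above 0.124 m and height (world z) of lens_center below 0.02 m), for 0.2 s.
2. the reading lens is lifted in the gripper (height (world z) of lens_center above 0.06 m and contact force between the fingers and loupe above 1 N), for 0.2 s.
At the end, for the whole second after the job is handed in: Drawer within 8 mm of its stop; loupe held by the fingers (over 2 N), touching no cabinet or gauge, lens centre within 15 mm of the board's centre in plan and 7 mm of the pointer's height, tilt under 0.12 rad, still (20 mm/s, 0.15 rad/s); board flat in the drawer (value of joint drawer above 0.122 m and horizontal distance between lens_center and board below 0.015 m and z of lens_center in the frame of pointer_tip between -0.007 and 0.007 m and angle between loupe's own z axis and vertical below 0.12 rad and linear speed of loupe below 0.02 m/s and angular speed of loupe below 0.15 rad/s and contact force between the fingers and loupe above 2 N and contact force between loupe and cabinet below 0.2 N and contact force between loupe and gauge below 0.2 N and height (world z) of board below 0.03 m and angle between board's own z axis and vertical below 0.15 rad); the arm keeps its last pose, push and grip.
It fails at once if the board is touched by the robot or the lens (contact force between any of the fingers, the arm, loupe and board above 0.5 N).
It fails at once if the motor is touched by the robot or the lens (contact force between any of the fingers, the arm, loupe and motor above 0.5 N).
It fails at once if the gauge's pointer is shifted by over 4 mm (distance of pointer_tip from where it was at the start of the episode above 0.004 m).
It fails at once if the fan, the block or the screwdriver is moved by over 20 mm (distance of any of fan, block, screwdriver from where it was at the start of the episode above 0.02 m).
It also fails if it takes over 58 s, if anything falls off the work surface, if the arm or the gripper's body presses on something with over 40 N, if the wrist force passes 120 N, or if a joint passes its speed limit or range.

ROBOT

A 7-joint arm with a two-finger parallel gripper is mounted at the origin on the work surface. World frame = base frame: x ahead of the robot, y to its left, z up, the work surface at z = 0. Lengths are in m, angles in rad, forces in N, time in s.
With the tool pointing down it reaches from about 0.425 to 0.825 m from the base axis. Payload 3.6 kg.
Tool frame: the origin (TCP) lies midway between the tips of the shut fingers; the grasp point (between the pads) lies 19 mm behind it; z points along the fingers, y is the line along which they close (so a half turn about z gives the same grasp; the last joint's range is limited). The gripper opens to 85 mm and grips with 20 to 120 N. Pads are 22 mm wide; open, the fingers measure 114 mm over their backs; the gripper's body (76 mm by 85 mm) begins 54 mm behind the grasp point. The pads swing forward as they close: fully open they stand 13 mm farther back than shut.
Start: joints at [1.23, 0.615, -0.013, 1.423, 0.008, 1.103, -0.04], TCP at [0.201, -0.618, 0.231] pointing down, gripper open.
Joint ranges: [-3.12, 3.12], [-0.3, 2.06], [-1.34, 1.32], [0.26, 2.42], [-1.36, 4.5], [0.01, 1.98], [-2.84, 2.84]. Speed limits (rad/s): [2.79, 2.79, 3.14, 3.14, 3.14, 3.14, 3.14].

INTERFACE

Orientations are given as a rotation vector (axis times angle).
In Python, from workcell import sense, viewer, workorder gives the robot as it stands. The module is installed in compiled form; this text tells all that it offers.
- The arm moves only by the tool jog_arm, never from a script. Its argument "plan" is text: rows parted by semicolons, each of 7 numbers parted by spaces: the turn, a rotation vector about the world's x, y, z in rad, then the shift along the world's x, y, z in mm, then the closure, from -1 (fully open) to 1 (shut). In form: ax ay az x y z jaw; .... A call has 1 to 5 rows; each row shifts and turns the commanded pose from where the row before left it; what a row does not reach is not made up. A row lasts 1/10 s, in which the tool goes at most 50 mm and 8.59 degrees, less where a joint would pass 70% of its speed; a pose out of reach is approached as far as the arm can. A call is refused whole if a number of a shift passes 50 or a number of a turn 0.15, either way. A call with a gripper value outside its range is refused whole. The fingers move at their own pace and stop on an object; "newtons" is the grip in N (left out, the last holds). Time passes only in rows, so rows that do not move let the fingers close. It gives the time, the measured TCP pose, the force, the opening and the grip force at its end, in the units of the state.
- sense(): the state, without advancing time (a new reading comes with each control period).
- viewer.snapshot(name): name is "scene" or "side" or "wrist"; returns (picture, depth): 400x640x3 uint8, red, green, blue; 400x640 float32, m along the optical axis (not along the pixel's ray), 0 where there is no reading.
- viewer.camera_params(name): a dict with "mtx" (3x3 intrinsics, pixels), "k1" (the pictures are not rectified: a ray, as slopes to the right and down, at radius r is drawn at 1 + k1 r^2 times it, then the intrinsics apply), "xyz" and "attitude" of the camera in the world. Camera axes: x right, y up, looking along -z (the intrinsics and any distortion apply to the point x, -y, -z); pixel columns grow to the right and rows downward; lengths in m; the calibration is good to about 2 mm. A picture is of the moment at which its call begins: read the wrist's pose just before it. camera_params takes no time and is no camera call; for the wrist camera it gives the pose at the moment of the call.
- workorder.hand_in(): hands the job in; it is judged then, once.
Trained networks look in the newest picture that a camera, given by its name, has taken for a name from the list of things; names that differ only in an ending like _2 or _b are one class to them, and where a whole thing is asked for, a point or a joint stands for the part that bears it (a point fixed in the world has none). Each returns a list of dicts, best first, with "score" (0 to 1); they miss things now and then, are a little off and sometimes report something else, mostly with a low value. They report only what shows in the picture. A call takes as long as a camera call.
- viewer.find_in(target, camera): "rect" ([centre column, centre row, width, height] in pixels, round what is visible of it).
- viewer.spot_point(target, camera): "uv" ([column, row] in pixels: a listed point, or the origin of a listed thing).
The state is a dict: "time": time; "qpos": joint angles; "qd": joint speeds; "joint_efforts": joint torques, N m; "tool_pos": TCP position; "tcp_rot": TCP orientation; "ft_force": force on the tool from outside, world axes, zero at the start; "wrist_torque": the same for the moment, N m; "finger_gap": opening from 0.0 (shut) to 1.0 (fully open); "grip_force": force on a finger pad.
Only numpy, scipy, OpenCV 4.12 (cv2) and the standard library are available. Lean on these libraries where they do the work, as an engineer would, in place of code of your own. Each camera call takes 0.05 s, during which the arm holds its last target. There are 200 camera calls.

## Working session

There is one attempt and no reset: what is moved stays moved. The work goes in short steps, Python scripts to look and compute and a tool call to move; the robot and the scene stay as the last step left them, time stands still between calls to the robot, and variables do not carry over. Pictures are saved under pics/ and viewed, at most 10 in all, crops included, and the job is handed in when it is done.

Besides the shell and the picture viewer there is one more tool, called after ">>>" as name(argument=value, ...), one argument or row to a line, values as JSON. jog_arm: Moves the arm, as the interface text tells. Its arguments: {"type":"object","properties":{"plan":{"type":"string"},"newtons":{"type":"number"}},"required":["plan"]}

```bash
mkdir -p pics; cat > h.py <<'E'
import numpy as np, cv2
from scipy.spatial.transform import Rotation as R
from workcell import sense, viewer, workorder
np.set_printoptions(precision=4,suppress=True)
def cam(n):
    p=viewer.camera_params(n); a=np.array(p["attitude"],float)
    M=a if a.shape==(3,3) else R.from_rotvec(a).as_matrix()
    return np.array(p["mtx"]),p["k1"],np.array(p["xyz"]),M
def ray(c,uv):
    K,k1,t,M=c
    q=cv2.undistortPoints(np.array([[uv]],float),K,np.array([k1,0,0,0,0.]))[0,0]
    return M@np.array([q[0],-q[1],-1.])
def at_z(c,uv,z):
    d=ray(c,uv); return c[2]+d*(z-c[2][2])/d[2]
def at_depth(c,uv,dep):
    return c[2]+ray(c,uv)*dep
def cloud(c,dep):
    v,u=np.mgrid[0:400,0:640]; K,k1,t,M=c
    q=cv2.undistortPoints(np.stack([u,v],-1).reshape(-1,1,2).astype(float),K,np.array([k1,0,0,0,0.])).reshape(400,640,2)
    d=np.stack([q[...,0],-q[...,1],-np.ones((400,640))],-1)*dep[...,None]
    P=d@M.T+t; P[dep<=0]=np.nan; return P
E
python3 - <<'E'
from h import *
s=sense();print(s)
print(viewer.camera_params("scene"))
for n in ["scene","side"]:
    im,d=viewer.snapshot(n); cv2.imwrite(f"pics/{n}0.png",im[...,::-1]); c=cam(n); np.save(f"pics/{n}0.npy",d)
    print(n,c[2])
    for t,z in [("drawer_handle",.047),("cabinet",0),("loupe_grip",.008),("lens_center",.008),("pointer_tip",.15),("gauge",0),("fan",0),("block",0),("screwdriver",0)]:
        r=viewer.spot_point(t,n)
        print(t,[(np.round(q["uv"]),round(q["score"],2),at_z(c,q["uv"],z)) for q in r[:2]])
E
```

```text
{'time': 0.0, 'qpos': array([ 1.2305,  0.6159, -0.0126,  1.4249,  0.0081,  1.1034, -0.0404]), 'qd': array([-0.0016, -0.0011,  0.0013,  0.0023,  0.0003,  0.0006,  0.0008]), 'joint_efforts': array([ -0.0007, -46.9229,   0.2589, -17.1035,   0.01  ,   0.0097,
         0.    ]), 'tool_pos': array([ 0.2004, -0.6175,  0.2301]), 'tcp_rot': array([-3.1005, -0.4906,  0.0007]), 'ft_force': array([0.2597, 0.2323, 0.0381]), 'wrist_torque': array([ 0.0162, -0.0213, -0.0084]), 'grip_force': 0.0, 'finger_gap': 1.002027747211762}
{'mtx': array([[461.4579,   0.    , 323.0353],
       [  0.    , 461.4579, 203.4362],
       [  0.    ,   0.    ,   1.    ]]), 'k1': -0.014191213113140736, 'xyz': array([ 1.5433, -0.648 ,  1.1619]), 'attitude': array([0.7481, 0.4184, 0.9323])}
scene [ 1.5433 -0.648   1.1619]
drawer_handle [(array([331., 212.]), 0.79, array([ 0.5788, -0.0053,  0.047 ])), (array([383., 208.]), 0.52, array([0.6651, 0.1594, 0.047 ]))]
cabinet [(array([360., 246.]), 0.81, array([0.7301, 0.0142, 0.    ]))]
loupe_grip [(array([250., 235.]), 0.63, array([ 0.4873, -0.2757,  0.008 ]))]
lens_center []

[... 363 characters left out ...]
de [0.3234 1.2317 0.8316]
drawer_handle [(array([313., 219.]), 0.57, array([ 0.5841, -0.0133,  0.047 ]))]
cabinet [(array([264., 233.]), 0.75, array([0.7334, 0.0221, 0.    ]))]
loupe_grip [(array([354., 192.]), 0.86, array([ 0.4893, -0.2747,  0.008 ]))]
lens_center [(array([340., 185.]), 0.83, array([ 0.5478, -0.3243,  0.008 ]))]
pointer_tip [(array([287., 224.]), 0.49, array([0.6134, 0.1872, 0.15  ]))]
gauge []
fan [(array([338., 186.]), 0.69, array([ 0.5573, -0.3245,  0.    ])), (array([345., 367.]), 0.63, array([ 0.41  ,  0.5041, -0.    ]))]
block [(array([287., 188.]), 0.85, array([ 0.734 , -0.2754,  0.    ]))]
screwdriver [(array([339., 159.]), 0.63, array([ 0.5894, -0.5632, -0.    ]))]
```

View pics/scene0.png

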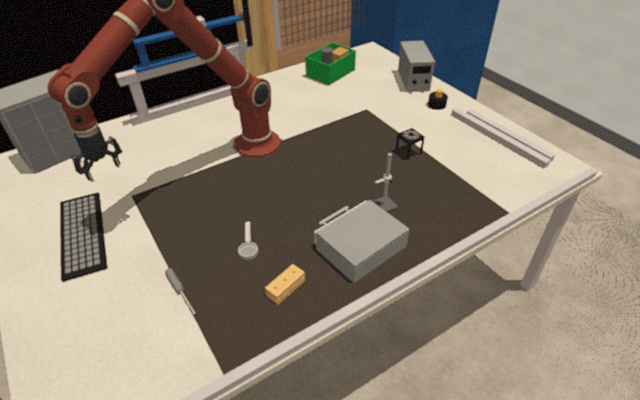

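View pics/side0.png

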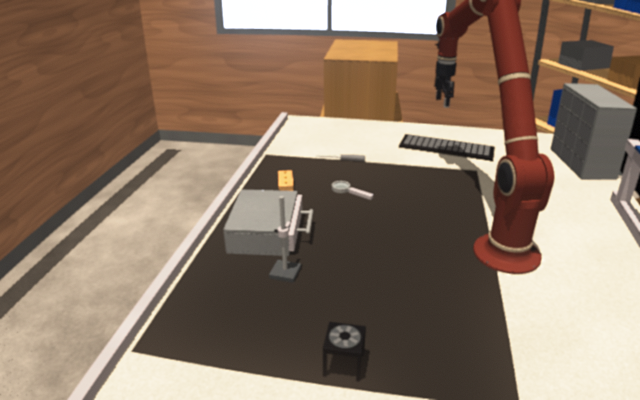

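```bash
python3 - <<'E'
from h import *
P={n:cloud(cam(n),np.load(f"pics/{n}0.npy")) for n in ["scene","side"]}
for n,p in P.items():
    q=p.reshape(-1,3)
    f=lambda lo,hi:q[np.all((q>lo)&(q<hi),1)]
    # cabinet top
    t=f([.55,-.2,.078],[.95,.2,.092]); print(n,"top",len(t),cv2.minAreaRect(t[:,:2].astype(np.float32)),np.median(t[:,2]))
    h=f([.54,-.12,.035],[.61,.1,.06]); 
    if len(h): print("handle",len(h),h.min(0),h.max(0),h.mean(0))
    l=f([.38,-.42,.006],[.65,-.2,.03]); print("loupe",len(l),l.mean(0),cv2.minAreaRect(l[:,:2].astype(np.float32)) if len(l) else 0)
    g=f([.5,.08,.1],[.72,.3,.26])
    for z in np.arange(.1,.25,.005):
        k=g[(g[:,2]>=z)&(g[:,2]<z+.005)]
        if len(k): print(round(z,3),len(k),k[:,:2].min(0),k[:,:2].max(0))
E
```

```text
scene top 3178 ((0.7315235733985901, 0.049528852105140686), (0.1977842003107071, 0.3191245198249817), 6.747708797454834) 0.0856643331243685
handle 105 [ 0.5846 -0.069   0.0448] [0.6098 0.0578 0.0593] [ 0.6002 -0.0025  0.0519]
loupe 522 [ 0.5237 -0.3054  0.0118] ((0.5137596726417542, -0.30948472023010254), (0.21620503067970276, 0.26677921414375305), 89.9922103881836)
0.1 6 [0.6204 0.1941] [0.6279 0.2044]
0.105 2 [0.622  0.1952] [0.6296 0.2023]
0.11 4 [0.6235 0.1933] [0.6299 0.2045]
0.115 3 [0.621  0.1951] [0.629  0.2034]
0.12 2 [0.6273 0.194 ] [0.6314 0.1949]
0.125 2 [0.6286 0.1877] [0.6303 0.2131]
0.13 11 [0.6133 0.1556] [0.634  0.2111]
0.135 21 [0.6139 0.1574] [0.6489 0.205 ]
0.14 26 [0.6179 0.1506] [0.6469 0.208 ]
0.145 20 [0.6111 0.1899] [0.6384 0.2137]
0.15 5 [0.6175 0.1922] [0.6269 0.1996]
0.155 6 [0.6165 0.1919] [0.6309 0.2023]
0.16 2 [0.6247 0.202 ] [0.6283 0.2048]
0.165 5 [0.6236 0.1941] [0.6288 0.2038]
0.17 3 [0.6203 0.1949] [0.6274 0.1986]
0.175 6 [0.6185 0.1969] [0.6302 0.2039]
0.18 2 [0.6245 0.1984] [0.6253 0.2068]
0.185 3 [0.6199 0.2   ] [0.6277 0.2057]
0.19 8 [0.6202 0.
[... 1232 characters left out ...]
6136 0.2034] [0.6242 0.21  ]
0.16 7 [0.615  0.2058] [0.6232 0.2107]
0.165 7 [0.6151 0.2035] [0.6225 0.2091]
0.17 8 [0.6142 0.2044] [0.6227 0.2087]
0.175 7 [0.6142 0.2   ] [0.6269 0.2085]
0.18 7 [0.6146 0.2027] [0.626  0.2106]
0.185 7 [0.6144 0.2051] [0.625  0.2111]
0.19 9 [0.6142 0.2049] [0.6241 0.2114]
0.195 9 [0.6142 0.2026] [0.6246 0.2119]
0.2 7 [0.6144 0.2033] [0.6243 0.2101]
0.205 9 [0.6135 0.2055] [0.6238 0.2127]
0.21 9 [0.6135 0.2012] [0.624  0.2118]
0.215 10 [0.6134 0.2038] [0.623  0.2106]
0.22 7 [0.6156 0.2022] [0.6232 0.2122]
0.225 6 [0.6165 0.2056] [0.6224 0.2113]
0.23 8 [0.6143 0.2051] [0.6251 0.2092]
0.235 15 [0.6143 0.196 ] [0.6249 0.2101]
0.24 2 [0.6168 0.2075] [0.6218 0.2079]
```

The scene view shows the closed cabinet (~360,240), its handle (~333,215), the lens (248,250) with its handle pointing up towards the robot, and the gauge post (388,180) with its pointer at (382,180). The side view agrees: handle at (305,220), lens at (341,186). I'm moving above the handle with the jaws partly closed, so the inner finger fits between bar and drawer front.

>>> jog_arm(
  plan="0 0 0.091 26 41 0 0.3; 0 0 0.091 26 41 0 0.3; 0 0 0.091 26 41 0 0.3; 0 0 0.091 26 41 0 0.3; 0 0 0.091 26 41 0 0.3",
  newtons=40,
)

```text
time: 1.5
tool_pos: [0.3315, -0.4116, 0.2316]
tcp_rot: [2.909, 1.183, 0.0]
ft_force: [0.5, -0.4, -0.5]
finger_gap: 0.353
grip_force: 0.0
```

>>> jog_arm(
  plan="0 0 0.091 26 41 0 0.3; 0 0 0.091 26 41 0 0.3; 0 0 0.091 26 41 0 0.3; 0 0 0.091 26 41 0 0.3; 0 0 0.091 26 41 0 0.3",
)

```text
time: 2.0
tool_pos: [0.4615, -0.2067, 0.2317]
tcp_rot: [2.568, 1.808, 0.001]
ft_force: [1.3, -1.2, 0.3]
finger_gap: 0.349
grip_force: 0.0
```

>>> jog_arm(
  plan="0 0 0.091 26 41 0 0.3; 0 0 0.091 26 41 0 0.3; 0 0 0.091 26 41 0 0.3; 0 0 0.091 26 41 0 0.3; 0 0 0.091 26 41 0 0.3",
)

```text
time: 2.5
tool_pos: [0.5917, -0.0018, 0.2316]
tcp_rot: [2.094, 2.341, 0.0]
ft_force: [0.0, -0.2, -0.8]
finger_gap: 0.348
grip_force: 0.0
```

>>> jog_arm(
  plan="0 0 0 0 0 0 0.3; 0 0 0 0 0 0 0.3; 0 0 0 0 0 0 0.3",
)

```text
time: 2.8
tool_pos: [0.5902, -0.0051, 0.231]
tcp_rot: [2.101, 2.335, -0.003]
ft_force: [0.4, -0.1, -0.3]
finger_gap: 0.354
grip_force: 0.0
```

```bash
cat >> h.py <<'E'
def tcp():
    s=sense(); M=R.from_rotvec(s["tcp_rot"]).as_matrix()
    print("t",round(s["time"],2),"tcp",s["tool_pos"],"yaw_y deg",np.degrees(np.arctan2(M[1,1],M[0,1])),"z",M[:,2],"F",s["ft_force"],"gap",s["finger_gap"],"grip",s["grip_force"]); return s
E
python3 - <<'E'
from h import *
s=tcp()
c=cam("wrist"); im,d=viewer.snapshot("wrist"); cv2.imwrite("pics/w1.png",im[...,::-1]); print(c[2])
for t,z in [("drawer_handle",.047),("pointer_tip",.137)]:
    print(t,[(np.round(q["uv"]),round(q["score"],2),at_z(c,q["uv"],z)) for q in viewer.spot_point(t,"wrist")[:2]])
q=cloud(c,d); np.save("pics/w1c.npy",q); q=q.reshape(-1,3)
f=lambda lo,hi:q[np.all((q>lo)&(q<hi),1)]
h=f([.56,-.12,.047],[.64,.12,.056]); print(len(h)); 
if len(h): print(h.mean(0),cv2.minAreaRect(h[:,:2].astype(np.float32)))
g=f([.56,.1,.11],[.7,.3,.16]); print(len(g))
if len(g): print(np.percentile(g,[0,10,50,90,100],axis=0))
E
```

```text
t 2.8 tcp [ 0.5902 -0.0051  0.231 ] yaw_y deg 6.046645928678 z [-0.001  -0.0017 -1.    ] F [ 0.3581 -0.1441 -0.3156] gap 0.35386950952103347 grip 0.0
[0.5821 0.0719 0.375 ]
drawer_handle [(array([320., 172.]), 0.91, array([ 0.5945, -0.0035,  0.047 ])), (array([434., 164.]), 0.2, array([0.709 , 0.0171, 0.047 ]))]
pointer_tip []
2052
[0.6022 0.0038 0.0524] ((0.6101122498512268, 0.01935826987028122), (0.053766801953315735, 0.19375647604465485), 1.1280128955841064)
0
```

View pics/w1.png

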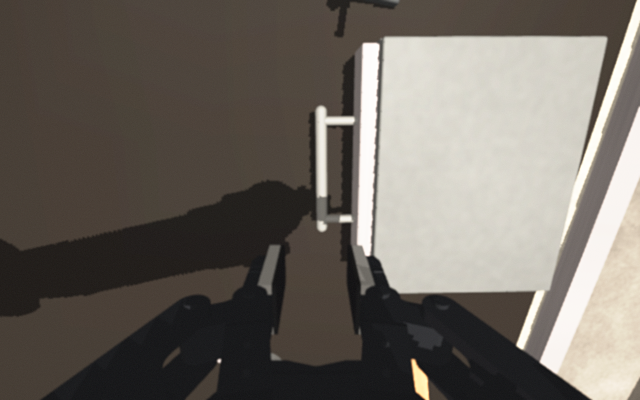

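The wrist view shows the bar handle running from (321,108) to (322,229), with its front face at column ~358; the fingers stand below it. I'll compute the bar ends.

```bash
python3 - <<'E'
from h import *
c=cam("wrist")
a=at_z(c,(321,109),.047);b=at_z(c,(322,228),.047);print(a,b,(a+b)/2,np.degrees(np.arctan2(*(a-b)[:2])))
a=at_z(c,(357,60),.073);b=at_z(c,(356,230),.073);print("front",a,b,np.degrees(np.arctan2(*(a-b)[:2])))
a=at_z(c,(383,38),.085);b=at_z(c,(374,290),.085);print("cab front",a,b,np.degrees(np.arctan2(*(a-b)[:2])))
E
```

```text
[0.5884 0.0581 0.047 ] [ 0.6033 -0.0659  0.047 ] [ 0.5958 -0.0039  0.047 ] -6.859367480287623
front [0.6141 0.1029 0.073 ] [ 0.6357 -0.0535  0.073 ] -7.870847358376042
cab front [0.6314 0.1204 0.085 ] [ 0.6616 -0.1127  0.085 ] -7.374640069292176
```

>>> jog_arm(
  plan="0 0 0.015 4 2 -45 0.3; 0 0 0 0 0 -45 0.3; 0 0 0 0 0 -30 0.3; 0 0 0 0 0 -20 0.3; 0 0 0 0 0 0 0.3",
)

```text
time: 3.45
tool_pos: [0.5921, -0.003, 0.0884]
tcp_rot: [-2.08, -2.348, 0.009]
ft_force: [0.2, 0.3, 0.0]
finger_gap: 0.351
grip_force: 0.0
```

>>> jog_arm(
  plan="0 0 0 0 0 -20 0.3; 0 0 0 0 0 -20 0.3; 0 0 0 0 0 -19 0.3; 0 0 0 0 0 0 0.3",
)

```text
time: 3.85
tool_pos: [0.5953, -0.002, 0.0327]
tcp_rot: [2.082, 2.352, 0.001]
ft_force: [-0.4, 0.4, 0.9]
finger_gap: 0.351
grip_force: 0.0
```

>>> jog_arm(
  plan="0 0 0 0 0 0 1; 0 0 0 0 0 0 1; 0 0 0 0 0 0 1; 0 0 0 0 0 0 1; 0 0 0 0 0 0 1",
)

```text
time: 4.35
tool_pos: [0.5951, -0.0017, 0.0338]
tcp_rot: [2.081, 2.352, 0.001]
ft_force: [-2.4, -0.9, 6.8]
finger_gap: 0.11
grip_force: 39.3
```

>>> jog_arm(
  plan="0 0 0 -10 -1.2 0 1; 0 0 0 -20 -2.4 0 1; 0 0 0 -20 -2.4 0 1; 0 0 0 -20 -2.4 0 1; 0 0 0 -20 -2.4 0 1",
)

```text
time: 4.85
tool_pos: [0.5064, -0.0122, 0.0338]
tcp_rot: [2.078, 2.35, 0.007]
ft_force: [3.2, -1.3, 3.6]
finger_gap: 0.109
grip_force: 40.0
```

>>> jog_arm(
  plan="0 0 0 -15 -1.8 0 1; 0 0 0 -12 -1.4 0 1; 0 0 0 -8 -1 0 1; 0 0 0 -4 -0.5 0 1; 0 0 0 0 0 0 1",
)

```text
time: 5.35
tool_pos: [0.466, -0.0169, 0.0337]
tcp_rot: [2.08, 2.352, 0.002]
ft_force: [0.2, -1.2, 9.5]
finger_gap: 0.108
grip_force: 40.5
```

>>> jog_arm(
  plan="0 0 0 -3 -0.4 0 1; 0 0 0 -2 0 0 1; 0 0 0 0 0 0 1",
)

```text
time: 5.65
tool_pos: [0.466, -0.0169, 0.0338]
tcp_rot: [2.076, 2.347, 0.014]
ft_force: [5.6, -1.9, 1.4]
finger_gap: 0.112
grip_force: 39.7
```

>>> jog_arm(
  plan="0 0 0 4 0.4 0 1; 0 0 0 0 0 0 0.3; 0 0 0 0 0 0 0.3; 0 0 0 0 0 0 0.3; 0 0 0 0 0 30 0.3",
)

```text
time: 6.15
tool_pos: [0.4615, -0.0167, 0.0599]
tcp_rot: [-2.075, -2.35, 0.009]
ft_force: [0.3, 0.4, 1.2]
finger_gap: 0.349
grip_force: 0.0
```

>>> jog_arm(
  plan="0 0 0 0 0 45 0.3; 0 0 0 0 0 45 0.3; 0 0 0 0 0 45 0.3; 0 0 0 0 0 45 0.3; 0 0 0 0 0 0 0.3",
)

```text
time: 6.65
tool_pos: [0.4678, -0.016, 0.2475]
tcp_rot: [2.075, 2.347, 0.012]
ft_force: [0.0, 0.3, -0.1]
finger_gap: 0.349
grip_force: 0.0
```

```bash
python3 - <<'E'
from h import *
s=tcp()
for n in ["wrist","scene","side"]:
    c=cam(n); im,d=viewer.snapshot(n); cv2.imwrite(f"pics/{n}2.png",im[...,::-1]); np.save(f"pics/{n}2c.npy",cloud(c,d))
    for t,z in [("drawer_handle",.047),("board",.021),("motor",.021),("pointer_tip",.137),("lens_center",.008),("loupe_grip",.008)]:
        print(n,t,[(np.round(q["uv"]),round(q["score"],2),at_z(c,q["uv"],z)) for q in viewer.spot_point(t,n)[:2]])
E
```

```text
t 6.65 tcp [ 0.4678 -0.016   0.2475] yaw_y deg 7.0452289952338845 z [ 0.012  -0.0004 -0.9999] F [ 0.0078  0.3187 -0.113 ] gap 0.348634148017353 grip 0.0
wrist drawer_handle [(array([312., 171.]), 0.84, array([ 0.4662, -0.0184,  0.047 ]))]
wrist board [(array([392., 215.]), 0.69, array([ 0.5698, -0.0665,  0.021 ]))]
wrist motor [(array([524., 159.]), 0.74, array([0.7097, 0.0199, 0.021 ])), (array([396., 124.]), 0.58, array([0.5531, 0.0402, 0.021 ]))]
wrist pointer_tip []
wrist lens_center [(array([340., 363.]), 0.78, array([ 0.543 , -0.3104,  0.008 ])), (array([526., 165.]), 0.22, array([0.7237, 0.0122, 0.008 ]))]
wrist loupe_grip [(array([304., 343.]), 0.92, array([ 0.4869, -0.2808,  0.008 ]))]
scene drawer_handle [(array([312., 193.]), 0.85, array([ 0.4552, -0.0058,  0.047 ]))]
scene board [(array([313., 224.]), 0.53, array([ 0.5706, -0.0729,  0.021 ])), (array([384., 206.]), 0.53, array([0.6379, 0.1891, 0.021 ]))]
scene motor [(array([335., 208.]), 0.58, array([0.545, 0.035, 0.021]))]
scene pointer_tip [(array([374., 184.]), 0.58, array([0.6195, 0.1441, 0.137 ]))]
scene lens_center [(array([249., 249.]), 0.64, array([ 0.5409, -0.3082,  0.008 ]))]
scene loupe_grip [(array([248., 237.]), 0.61, array([ 0.4903, -0.2848,  0.008 ]))]
side drawer_handle [(array([353., 221.]), 0.72, array([ 0.4629, -0.0241,  0.047 ]))]
side board [(array([321., 218.]), 0.53, array([ 0.5706, -0.0616,  0.021 ]))]
side motor [(array([322., 239.]), 0.67, array([0.5443, 0.0507, 0.021 ]))]
side pointer_tip [(array([287., 222.]), 0.45, array([0.6197, 0.1577, 0.137 ]))]
side lens_center [(array([339., 185.]), 0.52, array([ 0.552 , -0.3203,  0.008 ]))]
side loupe_grip [(array([355., 193.]), 0.68, array([ 0.4877, -0.2683,  0.008 ]))]
```

View pics/wrist2.png

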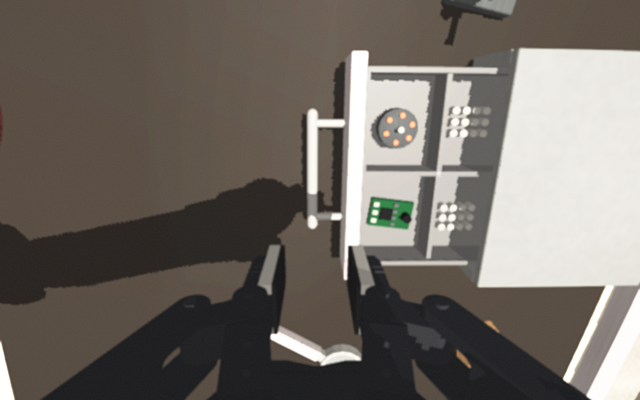

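The drawer is open, with the board at (390,213), the motor at (397,128) and the bar at column 312. The loupe shows at the bottom (handle at (275,333), lens at (341,357)), and part of the gauge is at the top edge (480,6). I'll shift left briefly to measure the pointer and the board from close by.

>>> jog_arm(
  plan="0 0 0 25 42 10 0.3; 0 0 0 25 42 10 0.3; 0 0 0 0 0 0 0.3; 0 0 0 0 0 0 0.3",
)

```text
time: 8.1
tool_pos: [0.5147, 0.0686, 0.2623]
tcp_rot: [-2.077, -2.357, -0.0]
ft_force: [-0.5, -0.9, -0.6]
finger_gap: 0.348
grip_force: 0.0
```

```bash
python3 - <<'E'
from h import *
im=cv2.imread("pics/wrist2.png"); c=cam("wrist")
def board(im,P):
    hsv=cv2.cvtColor(im,cv2.COLOR_BGR2HSV); m=cv2.inRange(hsv,(45,80,30),(85,255,255))
    m=cv2.morphologyEx(m,cv2.MORPH_CLOSE,np.ones((9,9)))
    n,l,st,ce=cv2.connectedComponentsWithStats(m); k=1+np.argmax(st[1:,4]); print(st[k],ce[k])
    q=P[l==k]; print("board cloud",np.nanmedian(q,0)); return cv2.minAreaRect(np.argwhere(l==k)[:,::-1].astype(np.float32))
board(im,np.load("pics/wrist2c.npy"))
s=tcp(); im,d=viewer.snapshot("wrist"); cv2.imwrite("pics/wrist3.png",im[...,::-1]); P=cloud(c,d); np.save("pics/wrist3c.npy",P)
r=board(im[...,::-1].copy(),P); print(r, at_z(c,r[0],.026))
for t,z in [("pointer_tip",.137),("board",.021)]:
    print(t,[(np.round(q["uv"]),round(q["score"],2),at_z(c,q["uv"],z),P[int(q["uv"][1]),int(q["uv"][0])]) for q in viewer.spot_point(t,"wrist")[:2]])
Q={n:np.load(f"pics/{n}2c.npy") for n in["scene","side"]}; Q["wrist"]=P
for n,p in Q.items():
    q=p.reshape(-1,3); q=q[np.all((q>[.57,.12,.1])&(q<[.67,.186,.18]),1)]
    print(n,len(q)); 
    if len(q): print(np.percentile(q,[0,10,25,50,75,90,100],axis=0))
E
```

```text
[368 198  45  31 986] [389.9726 212.7809]
board cloud [ 0.5663 -0.0603  0.0288]
t 8.1 tcp [0.5147 0.0686 0.2623] yaw_y deg 7.2234437267699425 z [-0.0001  0.0004 -1.    ] F [-0.4968 -0.9432 -0.6114] gap 0.34836014141621935 grip 0.0
[322 253  26  26 572] [334.8759 265.4143]
board cloud [ 0.5548 -0.0604  0.0291]
((335.3597412109375, 265.2621765136719), (25.730548858642578, 23.41148567199707), 6.34019136428833) [ 0.5572 -0.0628  0.026 ]
pointer_tip [(array([455.,  99.]), 0.82, array([0.6144, 0.1557, 0.137 ]), array([0.6129, 0.1557, 0.1393]))]
board [(array([342., 263.]), 0.79, array([ 0.5667, -0.0616,  0.021 ]), array([ 0.5648, -0.0565,  0.0296]))]
scene 22
[[0.615  0.1541 0.1349]
 [0.6156 0.1545 0.1354]
 [0.6182 0.1591 0.1366]
 [0.6209 0.1663 0.1382]
 [0.6224 0.176  0.1395]
 [0.6257 0.1818 0.1411]
 [0.6279 0.1843 0.1422]]
side 17
[[0.6116 0.1562 0.1328]
 [0.6131 0.1573 0.1337]
 [0.6139 0.1602 0.1359]
 [0.6154 0.1649 0.137 ]
 [0.6182 0.1709 0.1384]
 [0.6202 0.1757 0.1395]
 [0.6207 0.1836 0.1409]]
wrist 548
[[0.6117 0.154  0.1352]
 [0.6137 0.1573 0.1378]
 [0.6149 0.1623 0.1388]
 [0.6172 0.1703 0.1395]
 [0.6195 0.1784 0.14  ]
 [0.6212 0.1829 0.1405]
 [0.6237 0.186  0.1416]]
```

View pics/wrist3.png

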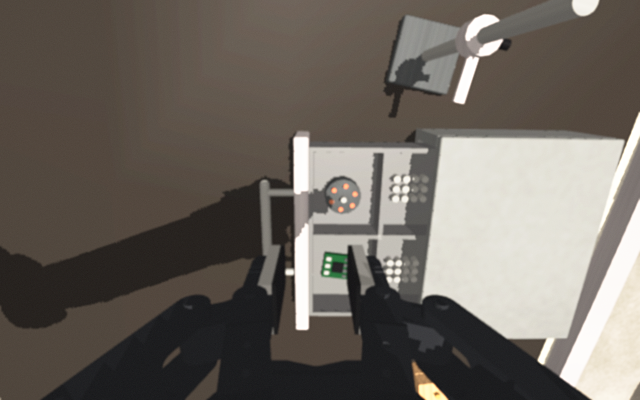

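The pointer tip is at (460,100), with its top surface at 0.1395 in depth, which puts its mid-thickness at about 0.137. The board is at about (0.567,-0.062), partly hidden by a finger in this view. Next I'm moving over the loupe and turning to match its handle.

>>> jog_arm(
  plan="0 0 0.097 3 -43 0 0; 0 0 0.097 3 -43 0 0; 0 0 0.097 3 -43 0 0; 0 0 0.097 3 -43 0 0; 0 0 0.097 3 -43 0 0",
)

```text
time: 8.75
tool_pos: [0.5284, -0.1512, 0.2622]
tcp_rot: [-1.453, -2.785, 0.002]
ft_force: [1.1, 0.8, 0.1]
finger_gap: 0.499
grip_force: 0.0
```

>>> jog_arm(
  plan="0 0 0.097 3 -43 -15 0; 0 0 0.097 3 -43 -15 0; 0 0 0.097 3 -43 -15 0; 0 0 0.097 3 -43 -15 0; 0 0 0 0 0 0 0",
)

```text
time: 9.25
tool_pos: [0.5361, -0.3307, 0.1977]
tcp_rot: [-0.91, -3.0, 0.009]
ft_force: [-0.3, 0.2, -1.0]
finger_gap: 0.498
grip_force: 0.0
```

>>> jog_arm(
  plan="0 0 0 0 0 0 0; 0 0 0 0 0 0 0",
)

```text
time: 9.45
tool_pos: [0.5414, -0.3187, 0.2027]
tcp_rot: [0.89, 3.013, 0.001]
ft_force: [-0.0, 0.1, 1.3]
finger_gap: 0.504
grip_force: 0.0
```

```bash
python3 - <<'E'
from h import *
s=tcp(); c=cam("wrist"); print(c[2]); im,d=viewer.snapshot("wrist"); cv2.imwrite("pics/wrist4.png",im[...,::-1]); P=cloud(c,d); np.save("pics/wrist4c.npy",P)
for t,z in [("lens_center",.008),("loupe_grip",.008),("loupe",0)]:
    print(t,[(np.round(q["uv"]),round(q["score"],2),at_z(c,q["uv"],z)) for q in viewer.spot_point(t,"wrist")[:2]])
E
```

```text
t 9.45 tcp [ 0.5414 -0.3187  0.2027] yaw_y deg 57.0940794278211 z [ 0.0003  0.0008 -1.    ] F [-0.0434  0.1074  1.3288] gap 0.5035927290769023 grip 0.0
[ 0.4761 -0.2771  0.3468]
lens_center [(array([324., 167.]), 0.7, array([ 0.5425, -0.309 ,  0.008 ]))]
loupe_grip [(array([317., 107.]), 0.87, array([ 0.4868, -0.2825,  0.008 ]))]
loupe []
```

View pics/wrist4.png

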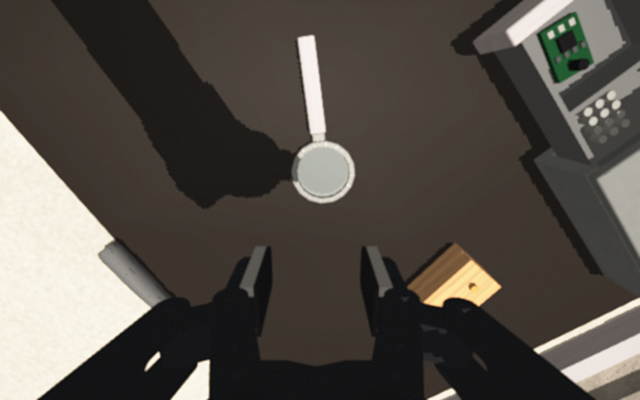

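The loupe is in full view: lens centred at (324,172), handle from (317,133) to (307,37). The board is also visible at (567,48).

```bash
python3 - <<'E'
from h import *
s=tcp(); c=cam("wrist")
l=at_z(c,(324,172),.015); a=at_z(c,(317.5,131),.016); b=at_z(c,(306.5,36),.016)
print(l,a,b,np.linalg.norm(a-l),np.linalg.norm(b-l))
d=(b-l)[:2]; d/=np.linalg.norm(d); d2=(b-a)[:2]; d2/=np.linalg.norm(d2)
print("handle dir",np.degrees(np.arctan2(d[1],d[0])),np.degrees(np.arctan2(d2[1],d2[0])),"grip",l[:2]+.065*d,"mid",(a+b)/2)
im=cv2.imread("pics/wrist4.png");hsv=cv2.cvtColor(im,cv2.COLOR_BGR2HSV);m=cv2.inRange(hsv,(45,80,30),(85,255,255));m=cv2.morphologyEx(m,cv2.MORPH_CLOSE,np.ones((15,15)))
n,L,st,ce=cv2.connectedComponentsWithStats(m);k=1+np.argmax(st[1:,4]);r=cv2.minAreaRect(np.argwhere(L==k)[:,::-1].astype(np.float32));print(r,at_z(c,r[0],.027),np.nanmedian(np.load("pics/wrist4c.npy")[L==k],0))
E
```

```text
t 9.65 tcp [ 0.5421 -0.3183  0.2032] yaw_y deg 57.19960839384328 z [ 0.0009 -0.0006 -1.    ] F [ 0.1887  0.3864 -0.2984] gap 0.5005315586314765 grip 0.0
[ 0.5466 -0.3114  0.015 ] [ 0.5074 -0.2944  0.016 ] [ 0.4291 -0.2563  0.016 ] 0.04268705651542316 0.1297814166677637
handle dir 154.84632848415794 154.04609825650618 grip [ 0.4877 -0.2838] mid [ 0.4683 -0.2753  0.016 ]
((565.4874267578125, 47.50468444824219), (59.67382049560547, 43.04121398925781), 69.62356567382812) [ 0.5645 -0.063   0.027 ] [ 0.5626 -0.0663  0.0289]
```

>>> jog_arm(
  plan="0 0 0.064 -27 17 -30 0; 0 0 0.064 -27 17 -30 0; 0 0 0 0 0 -45 0; 0 0 0 0 0 -40 0; 0 0 0 0 0 0 0",
)

```text
time: 10.15
tool_pos: [0.4839, -0.2841, 0.0533]
tcp_rot: [-0.691, -3.054, -0.002]
ft_force: [0.2, 0.6, -0.3]
finger_gap: 0.496
grip_force: 0.0
```

>>> jog_arm(
  plan="0 0 0 0 0 -20 0; 0 0 0 0 0 -15 0; 0 0 0 0 0 -12 0; 0 0 0 0 0 0 0; 0 0 0 0 0 0 0",
)

```text
time: 10.65
tool_pos: [0.4881, -0.2858, 0.0109]
tcp_rot: [0.696, 3.063, -0.0]
ft_force: [-0.2, -0.6, -0.4]
finger_gap: 0.499
grip_force: 0.0
```

```bash
python3 -c "
from h import *
tcp()"
```

```text
t 10.65 tcp [ 0.4881 -0.2858  0.0109] yaw_y deg 64.40803978680262 z [ 0.0007 -0.0004 -1.    ] F [-0.1676 -0.5717 -0.4243] gap 0.49857978764152944 grip 0.0
```

>>> jog_arm(
  plan="0 0 0 0 1 -6 0; 0 0 0 0 0 0 0; 0 0 0 0 0 0 1; 0 0 0 0 0 0 1; 0 0 0 0 0 0 1",
  newtons=60,
)

```text
time: 11.15
tool_pos: [0.4879, -0.2848, 0.0048]
tcp_rot: [0.696, 3.063, -0.0]
ft_force: [-0.8, 0.4, 3.3]
finger_gap: 0.164
grip_force: 61.2
```

>>> jog_arm(
  plan="0 0 0 0 0 0 1; 0 0 0 0 0 0 1; 0 0 0 0 0 0 1",
)

```text
time: 11.45
tool_pos: [0.4879, -0.2848, 0.0048]
tcp_rot: [0.696, 3.063, -0.0]
ft_force: [-1.4, -0.3, 4.8]
finger_gap: 0.168
grip_force: 61.4
```

```bash
python3 -c "
from h import *
tcp()"
```

```text
t 11.45 tcp [ 0.4879 -0.2848  0.0048] yaw_y deg 64.39995956443677 z [ 0.0004 -0.0004 -1.    ] F [-1.3983 -0.2956  4.8175] gap 0.1684957406569149 grip 61.42740726470947
```

>>> jog_arm(
  plan="0 0 0 0 0 15 1; 0 0 0 0 0 30 1; 0 0 0 0 0 35 1; 0 0 0 0 0 35 1; 0 0 0 0 0 13 1",
)

```text
time: 11.95
tool_pos: [0.4895, -0.2851, 0.1361]
tcp_rot: [0.695, 3.058, -0.002]
ft_force: [-0.9, 0.2, -0.2]
finger_gap: 0.166
grip_force: 60.7
```

>>> jog_arm(
  plan="0 0 0 0 0 0 1; 0 0 0 0 0 0 1; 0 0 0 0 0 0 1",
)

```text
time: 12.25
tool_pos: [0.4862, -0.2845, 0.1305]
tcp_rot: [-0.695, -3.06, -0.001]
ft_force: [-0.0, 0.3, -0.7]
finger_gap: 0.166
grip_force: 60.7
```

```bash
python3 - <<'E'
from h import *
s=tcp()
for n in ["wrist","scene","side"]:
    c=cam(n); im,d=viewer.snapshot(n); cv2.imwrite(f"pics/{n}5.png",im[...,::-1]); P=cloud(c,d)
    q=P.reshape(-1,3)
    # along loupe axis from grip
    e=np.array([np.cos(np.radians(-25.5)),np.sin(np.radians(-25.5))]); f=np.array([-e[1],e[0]])
    w=q[:,:2]-s["tool_pos"][:2]; u,v=w@e,w@f
    for lo,hi in [(-.065,-.045),(-.045,-.025),(.025,.04),(.04,.06),(.06,.08),(.08,.1)]:
        m=(u>lo)&(u<hi)&(abs(v)<.03)&(q[:,2]>.11)&(q[:,2]<.16); print(n,lo,m.sum(),np.median(q[m],0) if m.sum() else "")
    for t in ["lens_center","loupe_grip"]: print(t,[(np.round(x["uv"]),round(x["score"],2),at_z(c,x["uv"],.136)) for x in viewer.spot_point(t,n)[:1]])
E
```

```text
t 12.25 tcp [ 0.4862 -0.2845  0.1305] yaw_y deg 64.39951976301943 z [-0.0036  0.0015 -1.    ] F [-0.0045  0.3459 -0.6985] gap 0.16636402169448608 grip 60.70470213890076
wrist -0.065 1910 [ 0.436  -0.2611  0.1434]
wrist -0.045 1684 [ 0.4541 -0.2697  0.1432]
wrist 0.025 958 [ 0.5148 -0.2983  0.1418]
wrist 0.04 1162 [ 0.5305 -0.3062  0.1377]
wrist 0.06 0 
wrist 0.08 0 
lens_center [(array([315., 364.]), 0.68, array([ 0.5395, -0.3106,  0.136 ]))]
loupe_grip [(array([317., 263.]), 0.59, array([ 0.4855, -0.2837,  0.136 ]))]
scene -0.065 8 [ 0.4368 -0.2641  0.1412]
scene -0.045 12 [ 0.4536 -0.2714  0.1429]
scene 0.025 27 [ 0.5174 -0.2975  0.1409]
scene 0.04 88 [ 0.5311 -0.3055  0.1385]
scene 0.06 82 [ 0.5488 -0.3143  0.138 ]
scene 0.08 106 [ 0.5712 -0.3227  0.1374]
lens_center [(array([245., 222.]), 0.62, array([ 0.5436, -0.3067,  0.136 ]))]
loupe_grip [(array([244., 207.]), 0.89, array([ 0.4799, -0.278 ,  0.136 ]))]
side -0.065 31 [ 0.4394 -0.2545  0.1393]
side -0.045 30 [ 0.4565 -0.2638  0.1391]
side 0.025 36 [ 0.5201 -0.2895  0.1392]
side 0.04 46 [ 0.5336 -0.3032  0.1377]
side 0.06 40 [ 0.5482 -0.3185  0.1385]
side 0.08 36 [ 0.5647 -0.3234  0.139 ]
lens_center [(array([343., 152.]), 0.65, array([ 0.5417, -0.3321,  0.136 ]))]
loupe_grip [(array([358., 160.]), 0.51, array([ 0.4826, -0.2729,  0.136 ]))]
```

View pics/side5.png

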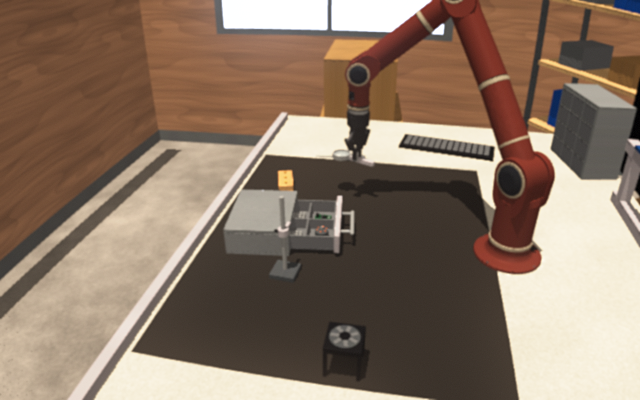

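The lens is held level in the fingers at (345,154), lifted clear, and the drawer is still open. I'm carrying it over the board.

>>> jog_arm(
  plan="0 0 0 2 20 2 1; 0 0 0 3 35 0 1; 0 0 0 3 40 0 1; 0 0 0 3 40 0 1; 0 0 0 3 40 0 1",
)

```text
time: 13.2
tool_pos: [0.5018, -0.1083, 0.1345]
tcp_rot: [0.697, 3.063, 0.0]
ft_force: [-0.1, -0.3, -0.5]
finger_gap: 0.167
grip_force: 60.7
```

>>> jog_arm(
  plan="0 0 0 3 35 0 1; 0 0 0 2 24 0 1; 0 0 0 1 10 0 1; 0 0 0 1 5 0 1; 0 0 0 0 0 0 1",
)

```text
time: 13.7
tool_pos: [0.5088, -0.0364, 0.1342]
tcp_rot: [0.697, 3.063, -0.001]
ft_force: [0.1, -0.4, -1.2]
finger_gap: 0.164
grip_force: 60.7
```

>>> jog_arm(
  plan="0 0 0 0 0 0 1; 0 0 0 0 0 0 1; 0 0 0 0 0 0 1; 0 0 0 0 0 0 1; 0 0 0 0 0 0 1",
)

```text
time: 14.2
tool_pos: [0.5086, -0.0361, 0.1343]
tcp_rot: [-0.697, -3.063, 0.0]
ft_force: [0.1, 0.3, -1.4]
finger_gap: 0.167
grip_force: 60.7
```

```bash
python3 - <<'E'
from h import *
s=tcp()
e=np.array([np.cos(np.radians(-25.5)),np.sin(np.radians(-25.5))]); f=np.array([-e[1],e[0]])
print("lens pred",s["tool_pos"][:2]+.0645*e,s["tool_pos"][2]+.0032)
for n in ["scene","side"]:
    c=cam(n); im,d=viewer.snapshot(n); cv2.imwrite(f"pics/{n}6.png",im[...,::-1]); q=cloud(c,d).reshape(-1,3)
    w=q[:,:2]-s["tool_pos"][:2]; u,v=w@e,w@f
    m=(u>.025)&(u<.105)&(abs(v)<.035)&(q[:,2]>.12)&(q[:,2]<.16); print(n,"lens",m.sum(),np.mean(q[m],0),q[m].min(0),q[m].max(0))
    p=q[np.all((q>[.57,.12,.1])&(q<[.67,.18,.18]),1)]; print("pointer",np.median(p,0))
    for t,z in [("lens_center",.1365),("board",.021),("pointer_tip",.1365)]: print(t,[(np.round(x["uv"]),round(x["score"],2),at_z(c,x["uv"],z)) for x in viewer.spot_point(t,n)[:1]])
for n in ["scene","side"]:
    im=cv2.imread(f"pics/{n}6.png"); cv2.imwrite(f"pics/{n}6c.png",cv2.resize(im[130:290,230:430],None,fx=4,fy=3.7))
a=cv2.imread("pics/scene6c.png");b=cv2.imread("pics/side6c.png"); o=cv2.resize(np.vstack([a,b]),(500,600)); cv2.imwrite("pics/both6.png",o)
E
```

```text
t 14.2 tcp [ 0.5086 -0.0361  0.1343] yaw_y deg 64.3730119709941 z [-0.0001 -0.0001 -1.    ] F [ 0.099   0.2848 -1.3592] gap 0.16663735544632113 grip 60.69462060928345
lens pred [ 0.5668 -0.0638] 0.1374606005980681
scene lens 269 [ 0.5706 -0.0655  0.1418] [ 0.5329 -0.0972  0.1297] [ 0.602  -0.0307  0.1511]
pointer [0.6218 0.1647 0.1391]
lens_center [(array([314., 195.]), 0.76, array([ 0.5538, -0.0569,  0.1365]))]
board [(array([315., 224.]), 0.39, array([ 0.5751, -0.0662,  0.021 ]))]
pointer_tip [(array([373., 180.]), 0.5, array([0.605 , 0.1531, 0.1365]))]
side lens 250 [ 0.5652 -0.0555  0.1401] [ 0.5301 -0.097   0.1282] [ 0.5958 -0.0279  0.1478]
pointer [0.6157 0.1663 0.138 ]
lens_center [(array([322., 183.]), 0.86, array([ 0.5684, -0.0843,  0.1365]))]
board [(array([323., 220.]), 0.55, array([ 0.5628, -0.0557,  0.021 ]))]
pointer_tip [(array([289., 224.]), 0.62, array([0.6133, 0.1659, 0.1365]))]
```

View pics/both6.png

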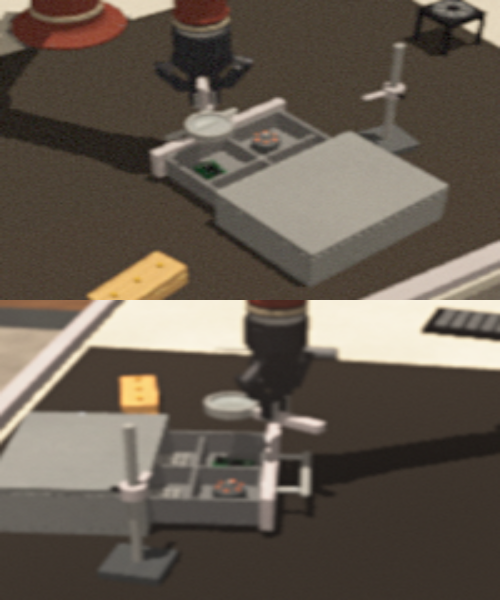

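The lens is held level over the board, the drawer is open and the gauge is undisturbed. The lens centre is at about (0.567,-0.064,0.1375), with the board at (0.566,-0.062) and the pointer at about 0.137.

```bash
python3 -c "
from h import *
print(sense()['qd']); print(workorder.hand_in())"
```

```text
[ 0.0008  0.0004  0.0003 -0.0004 -0.0011  0.0001 -0.0004]
the job is handed in; nothing more can be done
None
```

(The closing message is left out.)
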